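Tint ladder: line four ink jars up by shade on the shelf

ROBOT

A 6-joint arm with a two-finger parallel gripper is mounted at the origin on a cart in front of the work surface, level with it; the furniture and walls round the work are solid. World frame = base frame: x ahead of the robot, y to its left, z up, the work surface at z = 0. Lengths are in m, angles in degrees, forces in N, time in s.
With the tool pointing down it reaches from about 0.3 to 0.75 m from the base axis. Payload 8.5 kg.
Tool frame: the origin (TCP) lies on the centre line of the jaws, within the pads' length; the fingertips stand 25 mm ahead of it and the grasp point (between the pads) lies 6 mm ahead of it; z points along the fingers, y is the line along which they close (so a half turn about z gives the same grasp; the last joint's range is limited). The gripper opens to 88 mm and grips with 3 to 60 N. Pads are 18 mm wide; open, the fingers measure 123 mm over their backs; the gripper's body (75 mm by 187 mm) begins 45 mm behind the grasp point.
Start: joints at [-12.336, 21.807, 74.336, -0, 83.858, -12.336], TCP at [0.55, 0, 0.264] pointing down, gripper open.
Joint ranges: [-178.18, 178.18], [-50.72, 133.34], [12.68, 142.11], [-81.47, 261.47], [9.98, 163.14], [-165.26, 165.26]. Speed limits (degrees/s): [136.94, 136.94, 180, 180, 180, 180].

INTERFACE

Orientations are given as a 3x3 rotation matrix whose columns are the frame's x, y, z axes.
In Python, from station import r, optics, finish_job gives the robot as it stands.
- The arm moves only by the tool servo_tool, never from a script. Its argument "rows" is a list that holds one entry, the list of rows, each a list of 7 numbers: the turn, a rotation vector about the tool's x, y, z scaled (see below), then the shift along the tool's x, y, z scaled (see below), then the opening, from -1 (shut) to 1 (fully open). A call has 1 to 20 rows; each row is the pose to reach, as a shift and turn from the pose commanded when the call began, along the tool's axes at that moment; what a row does not reach only later rows make up. The controller multiplies each number of a shift by 0.25 m and each number of a turn by 1.5 rad. A row lasts 1/10 s, in which the tool goes at most 50 mm and 8.59 degrees, less where a joint would pass 70% of its speed; a pose out of reach is approached as far as the arm can. A call with a number of a shift or a turn outside -1 to 1 is refused whole. A call with a gripper value outside its range is refused whole. The fingers move at their own pace and stop on an object; the grip force is fixed at half the most. Time passes only in rows, so rows that repeat a pose let the fingers close. It gives the time, the measured TCP pose, the force, the opening and the grip force at its end, in the units of the state.
- r.read_state(): the state, without advancing time (a new reading comes with each control period).
- optics.capture(name): name is "scene" or "side" or "wrist"; returns (picture, depth): 384x512x3 uint8, red, green, blue; 384x512 float32, m along the optical axis (not along the pixel's ray), 0 where there is no reading.
- optics.get_calibration(name): a dict with "fx", "fy", "cx", "cy" (pixels), "eye" and "attitude" of the camera in the world. Camera axes: x right, y down, z forward; pixel columns grow to the right and rows downward; lengths in m; the calibration is good to about 2 mm. A picture is of the moment at which its call begins: read the wrist's pose just before it. get_calibration takes no time and is no camera call; for the wrist camera it gives the pose at the moment of the call.
- finish_job(): hands the job in; it is judged then, once.
The state is a dict: "clock": time; "joint_pos": joint angles; "joint_velocities": joint speeds; "effort": joint torques, N m; "ee_pos": TCP position; "ee_rot": TCP orientation; "ft_force": force on the tool from outside, world axes, zero at the start; "torque": the same for the moment, N m; "opening": finger opening in m; "grasp_force": force on a finger pad.
Only numpy, scipy, OpenCV 4.12 (cv2) and the standard library are available. Lean on these libraries where they do the work, as an engineer would, in place of code of your own. Each camera call takes 0.05 s, during which the arm holds its last target. There are 200 camera calls.

TASK

Set out the tint ladder for the next print run: stand the four small blue sample jars on the four cork marks of the raised shelf in order of shade, the palest on the mark beside the white end stop and each next one darker, so that the darkest ends up beside the black stop. Every jar must stand upright, centred on its own mark; leave the blue-lidded pigment pot where it is.

Things in the scene. Friction and masses are not known exactly. Their poses are not given: they have to be found in the camera images.
- jar_palest: Small round sample jar, palest one: very pale, almost white blue screw lid and band round the white body. Lid 36 mm diameter and 14 mm high, body 33 mm diameter, 50 mm high overall, 50 to 100 g, loose, standing upright on the bench at the start. Origin: centre of its underside; z up its axis.
- jar_light: Small round sample jar, second palest: light sky blue screw lid and band round the white body. Lid 36 mm diameter and 14 mm high, body 33 mm diameter, 50 mm high overall, 50 to 100 g, loose, standing upright on the bench at the start. Origin: centre of its underside; z up its axis.
- jar_mid: Small round sample jar, second darkest: strong medium blue screw lid and band round the white body. Lid 36 mm diameter and 14 mm high, body 33 mm diameter, 50 mm high overall, 50 to 100 g, loose, standing upright on the bench at the start. Origin: centre of its underside; z up its axis.
- jar_darkest: Small round sample jar, darkest: blue-black navy screw lid and band round the white body. Lid 36 mm diameter and 14 mm high, body 33 mm diameter, 50 mm high overall, 50 to 100 g, loose, standing upright on the bench at the start. Origin: centre of its underside; z up its axis.
- mark_1: Cork mark 1 of four (1 to 4 from left to right, y falling; all alike): disc 50 mm diameter, 2 mm thick, 54 mm between neighbours, on a fixed raised grey shelf (board 56 x 256 x 12 mm on two legs, top 130 mm above the bench). Origin: centre of the disc's underside; jars stand 2 mm above it. Its y axis runs along the row, x across the shelf, away from the robot.
- mark_2: Cork mark 2 of four (1 to 4 from left to right, y falling; all alike): disc 50 mm diameter, 2 mm thick, 54 mm between neighbours, on a fixed raised grey shelf (board 56 x 256 x 12 mm on two legs, top 130 mm above the bench). Origin: centre of the disc's underside; jars stand 2 mm above it. Its y axis runs along the row, x across the shelf, away from the robot.
- mark_3: Cork mark 3 of four (1 to 4 from left to right, y falling; all alike): disc 50 mm diameter, 2 mm thick, 54 mm between neighbours, on a fixed raised grey shelf (board 56 x 256 x 12 mm on two legs, top 130 mm above the bench). Origin: centre of the disc's underside; jars stand 2 mm above it. Its y axis runs along the row, x across the shelf, away from the robot.
- mark_4: Cork mark 4 of four (1 to 4 from left to right, y falling; all alike): disc 50 mm diameter, 2 mm thick, 54 mm between neighbours, on a fixed raised grey shelf (board 56 x 256 x 12 mm on two legs, top 130 mm above the bench). Origin: centre of the disc's underside; jars stand 2 mm above it. Its y axis runs along the row, x across the shelf, away from the robot.
- stop_white: White end stop, a block 50 mm across the shelf, 12 mm along it, 22 mm high, fixed at one end of the row, 36 mm past the centre of the last mark (nearest mark_1 or nearest mark_4; a like black block stands at the other end). Origin: centre of its underside.
- pot_blue: Pigment pot, white with a blue lid, 58 mm diameter, 59 mm high, loose, standing on the bench in front of the shelf; a bystander, not one of the jars. Origin: centre of its underside. Nearby: a fence 225 mm high along y = -0.38 with sticks leaning on it down to y = -0.22, and on the left the hand press (plate 194 mm high, x over 0.46, reaching y = -0.056); carry things above these.

How it is judged (in metres and radians):
At the end, for the whole second after the job is handed in: Palest, light, medium and darkest jar stand on the four marks in that order from the white stop to the black: each axis within 12 mm of its mark's centre, upright within 0.1 rad, standing on the mark (height within -5 to +5 mm), at rest (((horizontal distance between stop_white and mark_1 below 0.08 m and horizontal distance between jar_palest and mark_1 below 0.012 m and horizontal distance between jar_light and mark_2 below 0.012 m and horizontal distance between jar_mid and mark_3 below 0.012 m and horizontal distance between jar_darkest and mark_4 below 0.012 m) or (horizontal distance between stop_white and mark_4 below 0.08 m and horizontal distance between jar_palest and mark_4 below 0.012 m and horizontal distance between jar_light and mark_3 below 0.012 m and horizontal distance between jar_mid and mark_2 below 0.012 m and horizontal distance between jar_darkest and mark_1 below 0.012 m)) and angle between each of jar_palest, jar_light, jar_mid, jar_darkest's own z axis and vertical below 0.1 rad and z of jar_palest in the frame of mark_1 between -0.003 and 0.007 m and linear speed of each of jar_palest, jar_light, jar_mid, jar_darkest below 0.02 m/s and angular speed of each of jar_palest, jar_light, jar_mid, jar_darkest below 0.3 rad/s and z of jar_light in the frame of mark_1 between -0.003 and 0.007 m and z of jar_mid in the frame of mark_1 between -0.003 and 0.007 m and z of jar_darkest in the frame of mark_1 between -0.003 and 0.007 m); the robot touches nothing.
It fails at once if the blue-lidded pigment pot is shifted by more than 20 mm or tipped (distance of pot_blue from where it was at the start of the episode above 0.02 m or angle between pot_blue's own z axis and vertical above 0.3 rad).
It also fails if it takes over 96 s, if anything falls off the work surface, if the arm or the gripper's body presses on something with over 40 N, if the wrist force passes 120 N, or if a joint passes its speed limit or range.

## Working session

There is one attempt and no reset: what is moved stays moved. The work goes in short steps, Python scripts to look and compute and a tool call to move; the robot and the scene stay as the last step left them, time stands still between calls to the robot, and variables do not carry over. Pictures are saved under pics/ and viewed, at most 14 in all, crops included, and the job is handed in when it is done.

Besides the shell and the picture viewer there is one more tool, called after ">>>" as name(argument=value, ...), one argument or row to a line, values as JSON. servo_tool: Moves the arm, as the interface text tells. Shifts and turns lie within -1 to 1; 1 stands for 0.25 m of shift or 1.5 rad of turn. Its arguments: {"type":"object","properties":{"rows":{"type":"array","items":{"type":"array","items":{"type":"array","items":{"type":"number"}}}}},"required":["rows"]}

```bash
mkdir -p pics
cat > h.py <<'E'
import numpy as np, cv2
from station import r, optics, finish_job
def cap(n):
    c=optics.get_calibration(n); p,d=optics.capture(n); return c,p,d
def world(c,d,u=None,v=None):
    R=np.array(c["attitude"]);e=np.array(c["eye"])
    if u is None: v,u=np.mgrid[:384,:512]; z=d
    else: z=d
    P=np.stack([(u-c["cx"])/c["fx"]*z,(v-c["cy"])/c["fy"]*z,z*np.ones_like(u,dtype=float)],-1)
    return P@R.T+e
def save(n,p): cv2.imwrite("pics/"+n+".png",cv2.cvtColor(p,cv2.COLOR_RGB2BGR))
E
python3 - <<'E'
from h import *
s=r.read_state(); print(s)
for n in("scene","side","wrist"):
    c,p,d=cap(n); print(n,c); save(n+"0",p); np.savez("pics/"+n+"0",p=p,d=d)
    import pickle; pickle.dump(c,open("pics/"+n+"0.pkl","wb"))
import glob; 
a=[cv2.imread(f"pics/{n}0.png") for n in("scene","side")]
E
```

```text
{'clock': 0.0, 'joint_pos': array([-1.23361612e+01,  2.18409533e+01,  7.43830889e+01, -6.55336626e-04,
        8.38583023e+01, -1.23350658e+01]), 'joint_velocities': array([ 0.04200598,  0.05742111,  0.07964496, -0.0052245 ,  0.0216816 ,
        0.00657699]), 'effort': array([-6.18006070e-04, -4.37936819e+01, -2.24552107e+01,  7.13253510e-02,
        3.52583989e-02, -8.49877097e-05]), 'ee_pos': array([5.49762679e-01, 4.32989636e-05, 2.63147890e-01]), 'ee_rot': array([[ 1.80954017e-05,  9.99999011e-01, -1.40642874e-03],
       [ 9.99999956e-01, -1.76791997e-05,  2.95940115e-04],
       [ 2.95914958e-04, -1.40643403e-03, -9.99998967e-01]]), 'ft_force': array([-0.55808251, -0.2160163 ,  0.11166742]), 'torque': array([0.02808911, 0.00618237, 0.03937442]), 'grasp_force': 0.0, 'opening': 0.08821121896720657}
scene {'fx': 394.95323203484327, 'fy': 394.95323203484327, 'cx': 260.883471434106, 'cy': 191.7171640695032, 'eye': array([ 0.06800568, -0.58520618,  0.63065232]), 'attitude': array([[ 0.70785236, -0.43487894,  0.55661956],
       [-0.7061797 , -0.45350982,  0.54372703],
       [ 0.015977  , -0.7779519 , -0.62812067]])}
side {'fx': 464.4380401918651, 'fy': 464.4380401918651, 'cx': 257.5290117649429, 'cy': 187.6012488945404, 'eye': array([0.65876954, 0.33876481, 0.88725228]), 'attitude': array([[-0.97074207,  0.20171539, -0.13027174],
       [ 0.24011335,  0.82068043, -0.51848743],
       [ 0.00232458, -0.53459755, -0.84510358]])}
wrist {'fx': 278.5577614197253, 'fy': 278.5577614197253, 'cx': 254.28139942279532, 'cy': 191.23971923274684, 'eye': array([0.54977227, 0.06518938, 0.38359989]), 'attitude': array([[ 9.99999625e-01,  1.47337881e-04, -8.53346078e-04],
       [-7.51783341e-05, -9.66928604e-01, -2.55047188e-01],
       [-8.62702845e-04,  2.55047157e-01, -9.66928231e-01]])}
```

View pics/scene0.png

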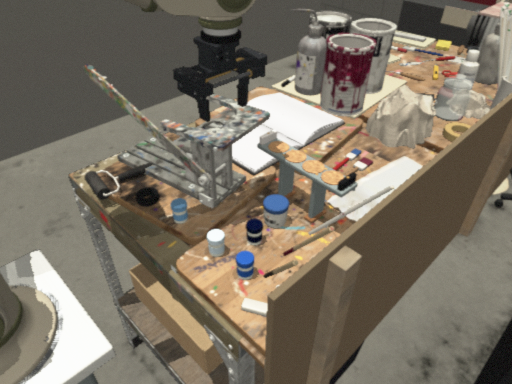

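View pics/side0.png

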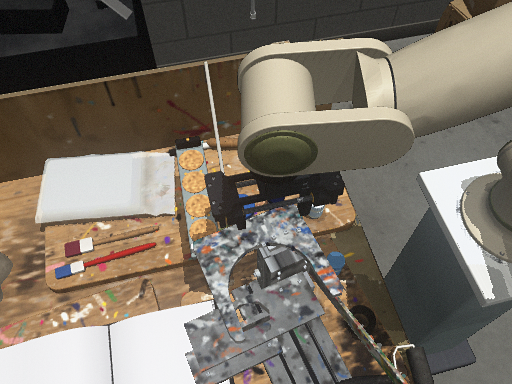

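View pics/wrist0.png

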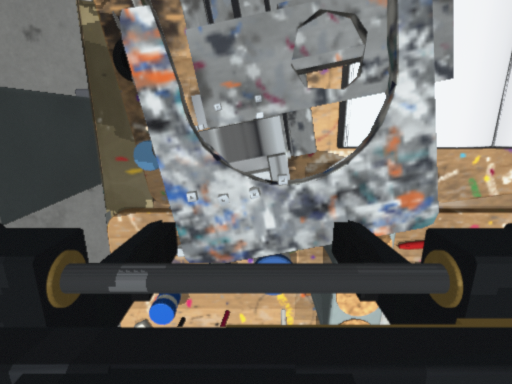

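The scene view shows the light jar at (180,208), palest at (215,240), darkest at (255,232), mid at (244,265) and the pot at (276,208). The corks run from (275,146) to (330,178), with the black stop at (346,182). The side view sees the corks at (190,158) to (199,228), with the black stop at the low-y end. The wrist view is mostly the press plate.

Run:
```python
from h import *
import pickle
def load(n):
    z=np.load(f"pics/{n}0.npz");return pickle.load(open(f"pics/{n}0.pkl","rb")),z["p"],z["d"]
def ray(c,u,v,z):
    dr=np.array(c["attitude"])@[(u-c["cx"])/c["fx"],(v-c["cy"])/c["fy"],1]; e=np.array(c["eye"]); return e+dr*(z-e[2])/dr[2]
c,p,d=load("scene"); W=world(c,d)
for n,(u,v) in dict(light=(180,203),pal=(215,235),dark=(255,226),mid=(244,258),pot=(276,201)).items():
    k=W[v-12:v+25,u-16:u+17].reshape(-1,3); 
    # top-plane points: near upper height of cluster
    hi=W[v-3:v+4,u-4:u+5].reshape(-1,3); h=np.median(hi[:,2])
    yy,xx=np.mgrid[v-25:v+25,u-25:u+26]; Q=W[v-25:v+25,u-25:u+26]
    m=(abs(Q[...,2]-h)<.006)&(np.hypot(Q[...,0]-np.median(hi[:,0]),Q[...,1]-np.median(hi[:,1]))<.045)
    T=Q[m]; print(n,'z',h.round(4),'n',m.sum(),'mean',T.mean(0).round(4),'mid',((T.min(0)+T.max(0))/2).round(4),'ext',np.ptp(T,0).round(3),'rgb',p[v-2:v+3,u-2:u+3].reshape(-1,3).mean(0).round())
for n in("scene","side"):
    c,p,d=load(n); W=world(c,d); hsv=cv2.cvtColor(p,cv2.COLOR_RGB2HSV)
    m=((hsv[...,0]>8)&(hsv[...,0]<25)&(hsv[...,1]>70)&(hsv[...,2]>140)&(abs(W[...,2]-.131)<.012)).astype(np.uint8)
    k,l,s,ce=cv2.connectedComponentsWithStats(m)
    for i in range(1,k):
        if s[i,4]>40:
            z=np.median(W[l==i][:,2]); print(n,'cork',s[i],ce[i].round(1),'z',z.round(4),'plane',ray(c,*ce[i],z).round(4))
    w=(W[...,2]>.138)&(W[...,2]<.16)&(abs(W[...,0]-.52)<.15)&(W[...,1]<0)&(W[...,1]>-.3)
    k,l,s,ce=cv2.connectedComponentsWithStats(w.astype(np.uint8))
    for i in range(1,k):
        if s[i,4]>15: print(n,'stop?',s[i],W[l==i].mean(0).round(4),p[l==i].mean(0).round())
    if n=="side":
        cv2.imwrite("pics/c.png",cv2.resize(cv2.cvtColor(p[110:280,150:370],cv2.COLOR_RGB2BGR),None,fx=3.5,fy=3.5))
    else: cv2.imwrite("pics/d.png",cv2.resize(cv2.cvtColor(p[110:290,140:370],cv2.COLOR_RGB2BGR),None,fx=3.3,fy=3.3))
```

```text
light z 0.0497 n 157 mean [0.4186 0.0176 0.0493] mid [0.4193 0.0193 0.0483] ext [0.035 0.035 0.008] rgb [ 78. 109. 132.]
pal z 0.0497 n 199 mean [ 0.4138 -0.1179  0.0491] mid [ 0.4153 -0.1163  0.0482] ext [0.037 0.035 0.009] rgb [249. 253. 252.]
dark z 0.0499 n 181 mean [ 0.4942 -0.1497  0.0493] mid [ 0.4959 -0.1486  0.0486] ext [0.036 0.034 0.009] rgb [13. 21. 56.]
mid z 0.0496 n 235 mean [ 0.4156 -0.2042  0.0493] mid [ 0.4174 -0.2032  0.0484] ext [0.035 0.036 0.009] rgb [ 58. 115. 211.]
pot z 0.0589 n 377 mean [ 0.571  -0.1397  0.0583] mid [ 0.5724 -0.1377  0.0571] ext [0.059 0.056 0.008] rgb [ 79. 119. 178.]
scene cork [270 141  74  44 861] [307.9 163.2] z 0.1319 plane [ 0.6564 -0.1543  0.1319]
scene stop? [259 131  13  11  97] [ 0.6504 -0.0265  0.1467] [170. 165. 156.]
scene stop? [208 150   7  11  47] [ 0.5064 -0.0016  0.1489] [88. 86. 80.]
scene stop? [337 174  18  15 145] [ 0.6455 -0.2604  0.1478] [53. 46. 39.]
side cork [179 150  25  20 396] [190.8 159.5] z 0.1334 plane [ 0.656  -0.2201  0.1334]
side cork [182 170  24  23 419] [193.6 181.4] z 0.1334 plane [ 0.6593 -0.167   0.1334]
side cork [185 194  25  25 435] [197.2 205.3] z 0.1333 plane [ 0.6619 -0.1126  0.1333]
side cork [189 219  27  22 292] [199.2 228.3] z 0.1334 plane [ 0.6666 -0.0641  0.1334]
side stop? [180 136  21  12 177] [ 0.6501 -0.2533  0.1489] [51. 43. 34.]
```

View pics/d.png

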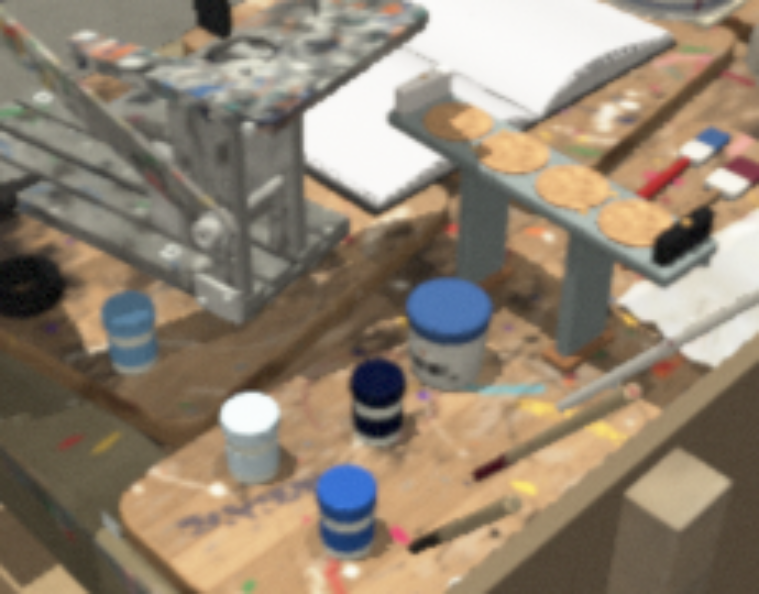

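The crop shows the white stop by mark 1 (far-left end) and the black stop by mark 4. The light jar stands close to the press, the dark one close to the pot. I'll check the press edge and clearances, and cross-check with the wrist view.

```bash
cat >> h.py <<'E'
import pickle
def load(n):
    z=np.load(f"pics/{n}0.npz");return pickle.load(open(f"pics/{n}0.pkl","rb")),z["p"],z["d"]
def ray(c,u,v,z):
    dr=np.array(c["attitude"])@[(u-c["cx"])/c["fx"],(v-c["cy"])/c["fy"],1]; e=np.array(c["eye"]); return e+dr*(z-e[2])/dr[2]
E
python3 - <<'E'
from h import *
P=[]
for n in("scene","side","wrist"):
    c,p,d=load(n);W=world(c,d); P.append(W[d>.21 if n=="wrist" else d>0])
A=np.concatenate([P[0],P[1],P[2]]);A=A[A[:,2]<.25]
print("min x of things 0.08<z<.25 by y (press), and z max x<.44")
for y in np.arange(-.1,.16,.02):
    m=(abs(A[:,1]-y)<.01)&(A[:,0]>.3)&(A[:,0]<.75)
    Q=A[m&(A[:,2]>.07)&(A[:,2]<.21)]
    s=[]
    for B in P:
        q=B[(abs(B[:,1]-y)<.01)&(B[:,0]>.3)&(B[:,0]<.75)&(B[:,2]>.07)&(B[:,2]<.22)]
        s.append((len(q),)+tuple(np.percentile(q[:,0],[1,99]).round(3)) if len(q)>5 else None)
    print(y.round(2),s)
c,p,d=load("wrist");W=world(c,d)
hsv=cv2.cvtColor(p,cv2.COLOR_RGB2HSV); m=((hsv[...,0]>95)&(hsv[...,0]<125)&(hsv[...,1]>90)&(hsv[...,2]>60)).astype(np.uint8)
k,l,s,ce=cv2.connectedComponentsWithStats(m)
for i in range(1,k):
    if s[i,4]>60: print(s[i],ce[i].round(),W[l==i].mean(0).round(4),ray(c,*ce[i],.05).round(4))
c,p,d=load("scene");W=world(c,d)
for x0 in np.arange(.34,.7,.04):
  q=W[(abs(W[...,0]-x0)<.02)&(W[...,1]<-.225)&(W[...,1]>-.3)&(W[...,2]<.23)]
  print(x0.round(2),[(y.round(3),q[abs(q[:,1]-y)<.01][:,2].max().round(3) if (abs(q[:,1]-y)<.01).any() else None) for y in(-.235,-.255,-.275)])
# corks from the scene: ellipse rows, project along row
m=(abs(W[...,2]-.132)<.005)&(abs(W[...,0]-.66)<.05)&(W[...,1]<-.02)&(W[...,1]>-.27)
Q=W[m];print("shelf top z",np.median(Q[:,2]),"n",len(Q),"x range by y")
for y in np.arange(-.24,-.03,.03):
  q=Q[abs(Q[:,1]-y)<.015]; print(y.round(2),np.percentile(q[:,0],[2,98]).round(4))
E
```

```text
min x of things 0.08<z<.25 by y (press), and z max x<.44
-0.1 [(261, np.float64(0.63), np.float64(0.683)), (256, np.float64(0.639), np.float64(0.687)), (26, np.float64(0.637), np.float64(0.638))]
-0.08 [(158, np.float64(0.63), np.float64(0.684)), (264, np.float64(0.636), np.float64(0.688)), (69, np.float64(0.632), np.float64(0.642))]
-0.06 [(129, np.float64(0.631), np.float64(0.683)), (293, np.float64(0.634), np.float64(0.689)), (60, np.float64(0.676), np.float64(0.688))]
-0.04 [(386, np.float64(0.49), np.float64(0.683)), (252, np.float64(0.498), np.float64(0.689)), (523, np.float64(0.491), np.float64(0.687))]
-0.02 [(637, np.float64(0.49), np.float64(0.683)), (835, np.float64(0.497), np.float64(0.689)), None]
0.0 [(1049, np.float64(0.478), np.float64(0.674)), (1240, np.float64(0.493), np.float64(0.68)), None]
0.02 [(752, np.float64(0.478), np.float64(0.673)), (1552, np.float64(0.489), np.float64(0.677)), (266, np.float64(0.534), np.float64(0.587))]
0.04 [(462, np.float64(0.478), np.float64(0.67)), (1275, np.float64(0.484), np.float64(0.674)), (285, np.float64(0.532), np.float64(0.58
[... 561 characters left out ...]
0.716))]
0.14 [(301, np.float64(0.464), np.float64(0.699)), (1680, np.float64(0.47), np.float64(0.728)), (5478, np.float64(0.497), np.float64(0.712))]
[134 141  29  29 537] [146. 156.] [0.4222 0.0216 0.0577] [0.4194 0.0205 0.05  ]
[164 183  30  22 304] [176. 193.] [0.4947 0.014  0.1944] [ 0.4526 -0.0252  0.05  ]
[256 254  35  10 256] [274. 260.] [ 0.5719 -0.0938  0.0905] [ 0.575  -0.1164  0.05  ]
[159 293  21  10  76] [173. 295.] [ 0.4535 -0.1395  0.0955] [ 0.4371 -0.1709  0.05  ]
[149 298  27  27 547] [162. 311.] [ 0.4207 -0.196   0.0497] [ 0.4208 -0.1958  0.05  ]Traceback (most recent call last):
  File "<stdin>", line 23, in <module>
AttributeError: 'float' object has no attribute 'round'
```

>>> servo_tool(
  rows=[
    [[0, 0, 0, -0.468, -0.542, 0, 1], [0, 0, 0, -0.468, -0.542, 0, 1], [0, 0, 0, -0.468, -0.542, 0, 1], [0, 0, 0, -0.468, -0.542, 0, 1], [0, 0, 0, -0.468, -0.542, 0.2, 1], [0, 0, 0, -0.468, -0.542, 0.2, 1], [0, 0, 0, -0.468, -0.542, 0.2, 1], [0, 0, 0, -0.468, -0.542, 0.2, 1]],
  ],
)

```text
clock: 0.95
ee_pos: [0.4155, -0.1171, 0.2152]
ee_rot: [[-0.001, 1.0, 0.002], [1.0, 0.001, -0.001], [-0.001, 0.002, -1.0]]
ft_force: [0.8, 0.4, 0.3]
opening: 0.0881
grasp_force: 0.0
```

Run:
```python
from h import *
s=r.read_state(); print(s["clock"],s["ee_pos"].round(4))
c,p,d=cap("wrist");save("w1",p);W=world(c,d)
for n,(x,y) in dict(pal=(.4145,-.117),mid=(.417,-.2035),dark=(.495,-.149),light=(.419,.019)).items():
    m=(np.hypot(W[...,0]-x,W[...,1]-y)<.03)&(abs(W[...,2]-.05)<.004)
    if m.sum()>50:
        u,v=cv2.minEnclosingCircle(np.argwhere(m)[:,::-1].astype(np.float32))[0]; z=np.median(W[m][:,2])
        print(n,m.sum(),'z',z.round(4),'px',round(u),round(v),'pt',ray(c,u,v,z).round(4))
```

```text
0.95 [ 0.4155 -0.1171  0.2152]
pal 887 z 0.0494 px 255 179 pt [ 0.4165 -0.1144  0.0494]
mid 631 z 0.0494 px 256 254 pt [ 0.4183 -0.2004  0.0494]
dark 826 z 0.0495 px 329 208 pt [ 0.4965 -0.1463  0.0495]
light 1296 z 0.0493 px 262 37 pt [0.4223 0.0206 0.0493]
```

View pics/w1.png

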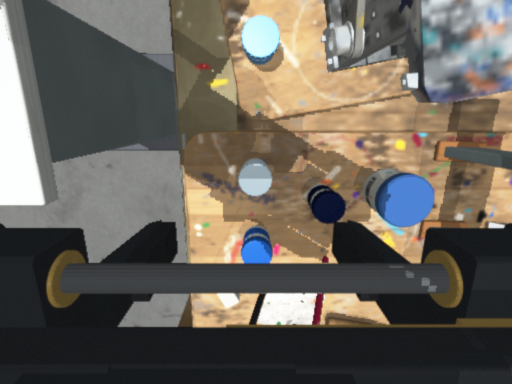

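The wrist image shows palest (255,179), mid (256,254), darkest (329,208), light (262,37) and pot (403,200). Tops measure about 0.0495 m and agree with the scene view within 3 mm. I'll pick up the palest.

>>> servo_tool(
  rows=[
    [[0, 0, 0, 0.008, 0.006, 0.3, 0.5], [0, 0, 0, 0.008, 0.006, 0.5, 0.5], [0, 0, 0, 0.008, 0.006, 0.6, 0.5], [0, 0, 0, 0.008, 0.006, 0.68, 0.5], [0, 0, 0, 0.008, 0.006, 0.68, 0.5], [0, 0, 0, 0.008, 0.006, 0.68, 0.5], [0, 0, 0, 0.008, 0.006, 0.68, -1], [0, 0, 0, 0.008, 0.006, 0.68, -1], [0, 0, 0, 0.008, 0.006, 0.68, -1], [0, 0, 0, 0.008, 0.006, 0.68, -1], [0, 0, 0, 0.008, 0.006, 0.68, -1], [0, 0, 0, 0.008, 0.006, 0.68, -1], [0, 0, 0, 0.008, 0.006, 0.68, -1], [0, 0, 0, 0.008, 0.006, 0.68, -1]],
  ],
)

```text
clock: 2.4
ee_pos: [0.4163, -0.1151, 0.0443]
ee_rot: [[0.0, 1.0, 0.001], [1.0, -0.0, -0.001], [-0.001, 0.001, -1.0]]
ft_force: [0.2, 0.9, 7.1]
opening: 0.0329
grasp_force: 29.0
```

>>> servo_tool(
  rows=[
    [[0, 0, 0, 0, 0, -0.1, -1], [0, 0, 0, 0, 0, -0.3, -1], [0, 0, 0, 0, 0, -0.5, -1], [0, 0, 0, 0, 0.1, -0.7, -1], [0, 0, 0, -0.1, 0.25, -0.85, -1], [0, 0, 0, -0.2, 0.42, -0.904, -1], [0, 0, 0, -0.3, 0.59, -0.904, -1], [0, 0, 0, -0.34, 0.7, -0.904, -1], [0, 0, 0, -0.34, 0.736, -0.904, -1], [0, 0, 0, -0.34, 0.736, -0.904, -1], [0, 0, 0, -0.34, 0.736, -0.904, -1], [0, 0, 0, -0.34, 0.736, -0.904, -1]],
  ],
)

```text
clock: 3.6
ee_pos: [0.599, -0.1994, 0.2703]
ee_rot: [[-0.0, 1.0, -0.0], [1.0, 0.0, 0.0], [0.0, -0.0, -1.0]]
ft_force: [0.5, -0.1, -1.0]
opening: 0.0332
grasp_force: 29.7
```

```bash
cat > marks.py <<'E'
from h import *
import sys
s=r.read_state(); print(s["clock"],s["ee_pos"].round(4),s["opening"],s["grasp_force"])
c,p,d=cap("wrist");save(sys.argv[1],p);W=world(c,d);hsv=cv2.cvtColor(p,cv2.COLOR_RGB2HSV)
for i in range(4):
    x,y=.6645-.0027*i,-.059-.0539*i
    m=((np.hypot(W[...,0]-x,W[...,1]-y)<.036)&(abs(W[...,2]-.133)<.009)&(hsv[...,1]>60)&(hsv[...,0]<30)).astype(np.uint8)
    m=cv2.morphologyEx(m,cv2.MORPH_OPEN,np.ones((3,3)))
    if m.sum()>300:
        (u,v),rad=cv2.minEnclosingCircle(np.argwhere(m)[:,::-1].astype(np.float32)); z=np.median(W[m>0][:,2])
        mu=np.argwhere(m)[:,::-1].mean(0)
        print('mark',i+1,m.sum(),'z',z.round(4),'px',round(u),round(v),'rad',round(rad,1),'pt',ray(c,u,v,z).round(4),'centroid',ray(c,*mu,z).round(4))
E
python3 marks.py w2
```

```text
3.6 [ 0.599  -0.1994  0.2703] 0.03320398085655002 29.708497070697675
mark 1 3050 z 0.1315 px 330 32 rad 38.6 pt [ 0.6622 -0.0652  0.1315] centroid [ 0.6608 -0.0625  0.1315]
mark 2 3010 z 0.1315 px 325 90 rad 43.9 pt [ 0.661  -0.1111  0.1315] centroid [ 0.6591 -0.1113  0.1315]
mark 3 2575 z 0.1315 px 319 152 rad 39.5 pt [ 0.659  -0.1655  0.1315] centroid [ 0.6571 -0.1664  0.1315]
mark 4 1898 z 0.1316 px 313 201 rad 30.6 pt [ 0.6561 -0.2126  0.1316] centroid [ 0.6561 -0.215   0.1316]
```

View pics/w2.png

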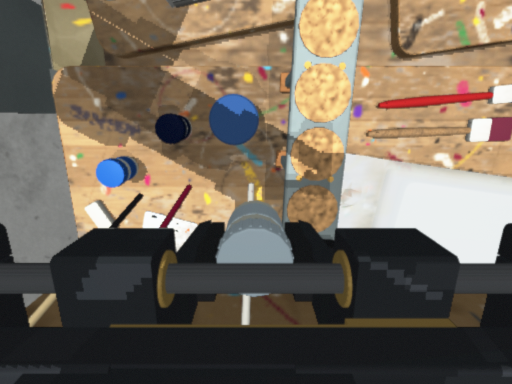

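The wrist view shows corks at (329,25), (322,92), (318,153) and (312,205), with the palest jar held at (255,235). Averaged with the side view this gives m1 (.6627,-.0583), m2 (.6603,-.1123), m3 (.658,-.1665), m4 (.6555,-.2205), top z ≈ 0.132.

>>> servo_tool(
  rows=[
    [[0, 0, 0, 0.15, 0.1, 0, -1], [0, 0, 0, 0.32, 0.2, 0, -1], [0, 0, 0, 0.48, 0.251, 0, -1], [0, 0, 0, 0.567, 0.251, 0, -1], [0, 0, 0, 0.567, 0.251, 0, -1], [0, 0, 0, 0.567, 0.251, 0.1, -1], [0, 0, 0, 0.567, 0.251, 0.2, -1], [0, 0, 0, 0.567, 0.251, 0.28, -1], [0, 0, 0, 0.567, 0.251, 0.34, -1], [0, 0, 0, 0.567, 0.251, 0.37, -1], [0, 0, 0, 0.567, 0.251, 0.372, -1], [0, 0, 0, 0.567, 0.251, 0.372, -1], [0, 0, 0, 0.567, 0.251, 0.372, -1]],
  ],
)

```text
clock: 4.95
ee_pos: [0.6628, -0.0586, 0.1776]
ee_rot: [[0.0, 1.0, 0.001], [1.0, -0.0, -0.0], [-0.0, 0.001, -1.0]]
ft_force: [0.2, -0.1, -0.3]
opening: 0.0334
grasp_force: 29.7
```

Run:
```python
from h import *
s=r.read_state();print(s["clock"],s["ee_pos"].round(4),s["ft_force"].round(1))
c,p,d=cap("side");W=world(c,d);save("s3",p)
a=cv2.cvtColor(p,cv2.COLOR_RGB2BGR)[100:290,130:330]
c,q,d=cap("scene");b=cv2.cvtColor(q,cv2.COLOR_RGB2BGR)[90:280,210:410]
cv2.imwrite("pics/s3b.png",cv2.resize(np.hstack([a,b]),None,fx=2,fy=2,interpolation=cv2.INTER_CUBIC))
```

```text
4.95 [ 0.6628 -0.0586  0.1776] [ 0.2 -0.1 -0.3]
```

View pics/s3b.png

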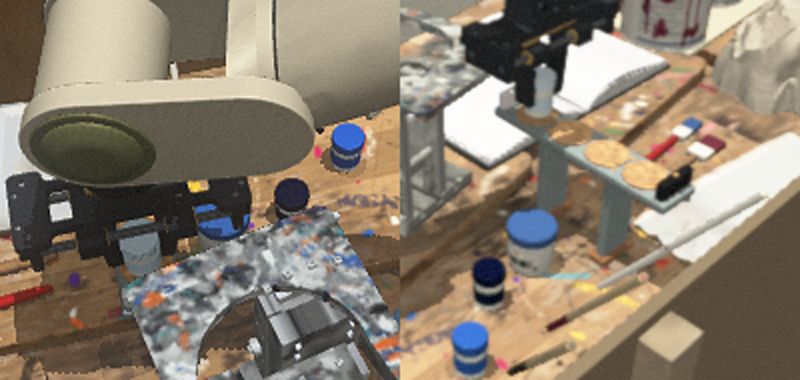

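The crops show the palest jar held upright right over mark 1, between the white stop and bare cork 2. I'll release it and look from the viewing pose.

>>> servo_tool(
  rows=[
    [[0, 0, 0, 0, 0, 0.003, -1], [0, 0, 0, 0, 0, 0.003, 0.4], [0, 0, 0, 0, 0, 0.003, 0.4], [0, 0, 0, 0, 0, 0.003, 0.4], [0, 0, 0, 0, 0, 0.003, 0.4], [0, 0, 0, 0, 0, 0.003, 0.4], [0, 0, 0, 0, 0, -0.1, 0.4], [0, 0, 0, 0, 0, -0.25, 0.4], [0, 0, 0, 0, 0, -0.372, 0.4], [0, 0, 0, -0.1, -0.1, -0.372, 0.4], [0, 0, 0, -0.26, -0.2, -0.372, 0.4], [0, 0, 0, -0.42, -0.251, -0.372, 0.4], [0, 0, 0, -0.567, -0.251, -0.372, 0.4], [0, 0, 0, -0.567, -0.251, -0.372, 0.4], [0, 0, 0, -0.567, -0.251, -0.372, 0.4], [0, 0, 0, -0.567, -0.251, -0.372, 0.4]],
  ],
)

```text
clock: 6.65
ee_pos: [0.6002, -0.199, 0.2698]
ee_rot: [[-0.001, 1.0, -0.0], [1.0, 0.001, 0.0], [0.0, -0.0, -1.0]]
ft_force: [0.1, 0.4, 0.8]
opening: 0.0617
grasp_force: 0.0
```

```bash
cat >> h.py <<'E'
def jars(c,W,pts,ztop,rr=.03):
    for n,(x,y) in pts.items():
        m=(np.hypot(W[...,0]-x,W[...,1]-y)<rr)&(abs(W[...,2]-ztop)<.005)
        if m.sum()>40:
            (u,v),rad=cv2.minEnclosingCircle(np.argwhere(m)[:,::-1].astype(np.float32)); z=np.median(W[m][:,2])
            print(n,m.sum(),'z',z.round(4),'px',round(u),round(v),'rad',round(rad,1),'pt',ray(c,u,v,z).round(4))
E
python3 - <<'E'
from h import *
s=r.read_state();print(s["clock"],s["ee_pos"].round(4))
c,p,d=cap("wrist");W=world(c,d);save("w4",p)
jars(c,W,dict(pal=(.663,-.058)),.182); jars(c,W,dict(mid=(.418,-.202),dark=(.496,-.1475)),.05)
hsv=cv2.cvtColor(p,cv2.COLOR_RGB2HSV)
# cork outlines: blue-grey board is the complement
m=((hsv[...,1]>85)&(hsv[...,0]<30)&(hsv[...,2]>40)&(abs(W[...,2]-.133)<.01)).astype(np.uint8)
m=cv2.morphologyEx(m,cv2.MORPH_OPEN,np.ones((7,7)))
k,l,st,ce=cv2.connectedComponentsWithStats(m)
for i in range(1,k):
    if st[i,4]>200: print(st[i],ce[i].round(1),ray(c,st[i,0]+st[i,2]/2-.5,st[i,1]+st[i,3]/2-.5,.132).round(4),ray(c,*ce[i],.132).round(4))
E
```

```text
6.65 [ 0.6002 -0.199   0.2698]
pal 1343 z 0.1813 px 349 5 rad 27.9 pt [ 0.6621 -0.062   0.1813]
mid 657 z 0.0494 px 110 174 rad 15.3 pt [ 0.42   -0.2014  0.0494]
dark 733 z 0.0494 px 169 129 rad 15.9 pt [ 0.4979 -0.1467  0.0494]
[ 299    0   44   58 1002] [314.6  34.6] [ 0.6549 -0.0621  0.132 ] [ 0.6503 -0.0666  0.132 ]
[ 295   64   54   59 2508] [321.1  92.9] [ 0.6589 -0.1128  0.132 ] [ 0.6586 -0.1127  0.132 ]
[ 290  129   53   52 2147] [315.6 154.5] [ 0.6572 -0.1667  0.132 ] [ 0.6569 -0.1666  0.132 ]
[ 286  187   50   46 1634] [309.7 207.5] [ 0.6549 -0.2203  0.132 ] [ 0.654  -0.2182  0.132 ]
```

View pics/w4.png

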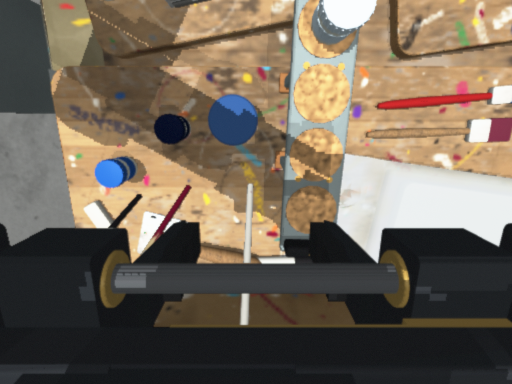

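The palest jar stands on cork 1 at (345,10), and its top at z 0.181 shows it is seated. Next is the mid jar.

>>> servo_tool(
  rows=[
    [[0, 0, 0, 0, -0.15, 0, 0.4], [0, 0, 0, 0, -0.35, 0, 0.4], [0, 0, 0, -0.008, -0.55, 0.05, 0.4], [0, 0, 0, -0.008, -0.7, 0.15, 0.4], [0, 0, 0, -0.008, -0.726, 0.3, 0.4], [0, 0, 0, -0.008, -0.726, 0.5, 0.4], [0, 0, 0, -0.008, -0.726, 0.7, 0.4], [0, 0, 0, -0.008, -0.726, 0.83, 0.4], [0, 0, 0, -0.008, -0.726, 0.904, 0.4], [0, 0, 0, -0.008, -0.726, 0.904, 0.4], [0, 0, 0, -0.008, -0.726, 0.904, 0.4], [0, 0, 0, -0.008, -0.726, 0.904, -1], [0, 0, 0, -0.008, -0.726, 0.904, -1], [0, 0, 0, -0.008, -0.726, 0.904, -1], [0, 0, 0, -0.008, -0.726, 0.904, -1], [0, 0, 0, -0.008, -0.726, 0.904, -1], [0, 0, 0, -0.008, -0.726, 0.904, -1], [0, 0, 0, -0.008, -0.726, 0.904, -1]],
  ],
)

```text
clock: 8.5
ee_pos: [0.4187, -0.2022, 0.0443]
ee_rot: [[0.0, 1.0, 0.001], [1.0, -0.0, -0.001], [-0.001, 0.001, -1.0]]
ft_force: [-0.8, 0.3, 6.3]
opening: 0.0333
grasp_force: 29.1
```

>>> servo_tool(
  rows=[
    [[0, 0, 0, 0, 0, -0.1, -1], [0, 0, 0, 0, 0, -0.3, -1], [0, 0, 0, 0, 0, -0.5, -1], [0, 0, 0, 0.02, 0.05, -0.68, -1], [0, 0, 0, 0.05, 0.2, -0.8, -1], [0, 0, 0, 0.08, 0.38, -0.85, -1], [0, 0, 0, 0.12, 0.58, -0.85, -1], [0, 0, 0, 0.142, 0.77, -0.85, -1], [0, 0, 0, 0.142, 0.9, -0.85, -1], [0, 0, 0, 0.142, 0.957, -0.85, -1], [0, 0, 0, 0.142, 0.957, -0.85, -1], [0, 0, 0, 0.142, 0.957, -0.75, -1], [0, 0, 0, 0.142, 0.957, -0.65, -1], [0, 0, 0, 0.142, 0.957, -0.57, -1], [0, 0, 0, 0.142, 0.957, -0.534, -1], [0, 0, 0, 0.142, 0.957, -0.534, -1], [0, 0, 0, 0.142, 0.957, -0.534, -1]],
  ],
)

```text
clock: 10.2
ee_pos: [0.6575, -0.1667, 0.1781]
ee_rot: [[0.0, 1.0, 0.001], [1.0, -0.0, -0.0], [-0.0, 0.001, -1.0]]
ft_force: [-0.1, 0.2, 0.4]
opening: 0.0335
grasp_force: 29.6
```

>>> servo_tool(
  rows=[
    [[0, 0, 0, 0, 0, 0.004, -1], [0, 0, 0, 0, 0, 0.004, 0.4], [0, 0, 0, 0, 0, 0.004, 0.4], [0, 0, 0, 0, 0, 0.004, 0.4], [0, 0, 0, 0, 0, 0.004, 0.4], [0, 0, 0, 0, 0, 0.004, 0.4], [0, 0, 0, 0, 0, -0.1, 0.4], [0, 0, 0, 0, 0, -0.25, 0.4], [0, 0, 0, 0, 0, -0.372, 0.4], [0, 0, -0.09, 0.02, -0.12, -0.372, 0.4], [0, 0, -0.18, 0.04, -0.28, -0.372, 0.4], [0, 0, -0.27, 0.078, -0.44, -0.372, 0.4], [0, 0, -0.36, 0.078, -0.6, -0.372, 0.4], [0, 0, -0.45, 0.078, -0.645, -0.372, 0.4], [0, 0, -0.54, 0.078, -0.645, -0.372, 0.4], [0, 0, -0.63, 0.078, -0.645, -0.372, 0.4], [0, 0, -0.72, 0.078, -0.645, -0.372, 0.4], [0, 0, -0.81, 0.078, -0.645, -0.372, 0.4], [0, 0, -0.9, 0.078, -0.645, -0.372, 0.4], [0, 0, -1, 0.078, -0.645, -0.372, 0.4]],
  ],
)

```text
clock: 12.2
ee_pos: [0.4965, -0.147, 0.2704]
ee_rot: [[-0.998, 0.065, 0.0], [0.065, 0.998, -0.0], [-0.0, -0.0, -1.0]]
ft_force: [-0.6, 0.4, 0.9]
opening: 0.0615
grasp_force: 0.0
```

Run:
```python
from h import *
s=r.read_state();print(s["clock"],s["ee_pos"].round(4),s["ee_rot"].round(3).tolist(),s["joint_pos"].round(1))
c,p,d=cap("wrist");W=world(c,d);save("w5",p)
jars(c,W,dict(pal=(.663,-.058),mid=(.658,-.1666)),.182); jars(c,W,dict(dark=(.497,-.147)),.05); jars(c,W,dict(pot=(.573,-.137)),.059,.045)
c,p,d=cap("side");W=world(c,d);save("s5",p);jars(c,W,dict(pal=(.663,-.058),mid=(.658,-.1666)),.182)
c,p,d=cap("scene");W=world(c,d);save("sc5",p);jars(c,W,dict(pal=(.663,-.058),mid=(.658,-.1666)),.182); jars(c,W,dict(pot=(.573,-.137)),.059,.045)
```

```text
12.2 [ 0.4965 -0.147   0.2704] [[-0.998, 0.065, 0.0], [0.065, 0.998, -0.0], [-0.0, -0.0, -1.0]] [ -29.6   18.3   78.7   -0.    83.  -115.9]
dark 633 z 0.0494 px 255 172 rad 14.4 pt [ 0.4965 -0.1467  0.0494]
pot 1486 z 0.0584 px 267 232 rad 22.3 pt [ 0.5738 -0.1361  0.0584]
pal 325 z 0.1829 px 199 218 rad 10.6 pt [ 0.6632 -0.0563  0.1829]
mid 269 z 0.1834 px 192 168 rad 9.8 pt [ 0.6577 -0.1635  0.1834]
mid 146 z 0.1814 px 314 148 rad 8.5 pt [ 0.6528 -0.1695  0.1814]
pot 364 z 0.0587 px 276 202 rad 12.7 pt [ 0.5726 -0.1387  0.0587]
```

View pics/w5.png

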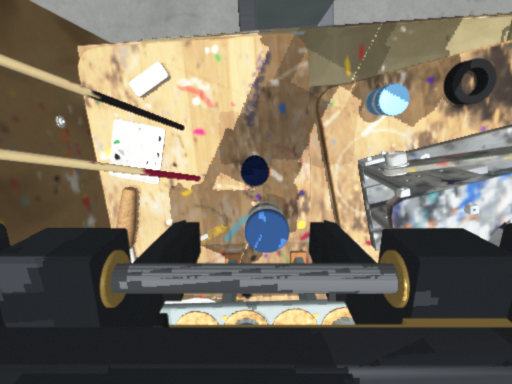

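The view shows the dark jar at (255,172), directly below the TCP. The pot at (267,232) hasn't moved, and the light jar is at (390,99). Descend and grip.

>>> servo_tool(
  rows=[
    [[0, 0, 0, 0, 0, 0.2, 0.4], [0, 0, 0, 0, 0, 0.4, 0.4], [0, 0, 0, 0, 0, 0.6, 0.4], [0, 0, 0, 0, 0, 0.76, 0.4], [0, 0, 0, 0, 0, 0.86, 0.4], [0, 0, 0, 0, 0, 0.904, 0.4], [0, 0, 0, 0, 0, 0.904, 0.4], [0, 0, 0, 0, 0, 0.904, 0.4], [0, 0, 0, 0, 0, 0.904, -1], [0, 0, 0, 0, 0, 0.904, -1], [0, 0, 0, 0, 0, 0.904, -1], [0, 0, 0, 0, 0, 0.904, -1], [0, 0, 0, 0, 0, 0.904, -1], [0, 0, 0, 0, 0, 0.904, -1], [0, 0, 0, 0, 0, 0.904, -1]],
  ],
)

```text
clock: 13.85
ee_pos: [0.4967, -0.1471, 0.0448]
ee_rot: [[-0.997, 0.071, 0.001], [0.071, 0.997, -0.0], [-0.001, -0.0, -1.0]]
ft_force: [-1.1, 0.4, 5.6]
opening: 0.0332
grasp_force: 29.0
```

>>> servo_tool(
  rows=[
    [[0, 0, 0, 0, 0, -0.1, -1], [0, 0, 0, 0, 0, -0.3, -1], [0, 0, 0, 0, 0, -0.5, -1], [0, 0, 0.08, 0, 0, -0.68, -1], [0, 0, 0.17, -0.05, -0.02, -0.8, -1], [0, 0, 0.26, -0.15, -0.05, -0.85, -1], [0, 0, 0.35, -0.25, -0.1, -0.85, -1], [0, 0, 0.44, -0.35, -0.15, -0.85, -1], [0, 0, 0.53, -0.45, -0.2, -0.85, -1], [0, 0, 0.62, -0.55, -0.22, -0.85, -1], [0, 0, 0.71, -0.62, -0.248, -0.85, -1], [0, 0, 0.8, -0.656, -0.248, -0.85, -1], [0, 0, 0.89, -0.656, -0.248, -0.85, -1], [0, 0, 0.96, -0.656, -0.248, -0.85, -1], [0, 0, 1, -0.656, -0.248, -0.85, -1], [0, 0, 1, -0.656, -0.248, -0.75, -1], [0, 0, 1, -0.656, -0.248, -0.65, -1], [0, 0, 1, -0.656, -0.248, -0.57, -1], [0, 0, 1, -0.656, -0.248, -0.534, -1], [0, 0, 1, -0.656, -0.248, -0.534, -1]],
  ],
)

```text
clock: 15.85
ee_pos: [0.6556, -0.2204, 0.1774]
ee_rot: [[0.0, 1.0, -0.001], [1.0, -0.0, 0.0], [0.0, -0.001, -1.0]]
ft_force: [0.0, -0.2, -0.6]
opening: 0.0336
grasp_force: 29.7
```

>>> servo_tool(
  rows=[
    [[0, 0, 0, 0, 0, 0, -1], [0, 0, 0, 0, 0, 0.003, 0.4], [0, 0, 0, 0, 0, 0.003, 0.4], [0, 0, 0, 0, 0, 0.003, 0.4], [0, 0, 0, 0, 0, 0.003, 0.4], [0, 0, 0, 0, 0, 0.003, 0.4], [0, 0, 0, 0, 0, -0.1, 0.4], [0, 0, 0, 0, 0, -0.25, 0.4], [0, 0, 0, 0, 0, -0.372, 0.4], [0, 0, -0.09, 0.05, -0.12, -0.372, 0.4], [0, 0, -0.18, 0.1, -0.28, -0.372, 0.4], [0, 0, -0.27, 0.15, -0.44, -0.372, 0.4], [0, 0, -0.36, 0.22, -0.6, -0.372, 0.4], [0, 0, -0.45, 0.3, -0.76, -0.372, 0.4], [0, 0, -0.54, 0.38, -0.9, -0.372, 0.4], [0, 0, -0.63, 0.4, -0.94, -0.372, 0.4], [0, 0, -0.72, 0.4, -0.94, -0.372, 0.4], [0, 0, -0.81, 0.4, -0.94, -0.372, 0.4], [0, 0, -0.9, 0.4, -0.94, -0.372, 0.4], [0, 0, -1, 0.4, -0.94, -0.372, 0.4]],
  ],
)

```text
clock: 17.85
ee_pos: [0.4206, -0.1204, 0.271]
ee_rot: [[-0.998, 0.065, 0.0], [0.065, 0.998, -0.0], [-0.0, -0.0, -1.0]]
ft_force: [-0.3, -0.7, 0.2]
opening: 0.0618
grasp_force: 0.0
```

Run:
```python
from h import *
s=r.read_state();print(s["clock"],s["ee_pos"].round(4),s["ee_rot"].round(3).tolist())
J=dict(pal=(.663,-.058),mid=(.658,-.1666),dark=(.656,-.22))
for n in("wrist","side","scene"):
    c,p,d=cap(n);W=world(c,d);save(n+"6",p);print(n)
    jars(c,W,J,.182); jars(c,W,dict(light=(.42,.02)),.05)
    if n!="wrist":
        for y in np.arange(-.06,.2,.02):
            q=W[(abs(W[...,1]-y)<.01)&(W[...,0]>.3)&(W[...,0]<.5)&(W[...,2]>.06)&(W[...,2]<.4)]
            if len(q)>3: print(round(float(y),2),len(q),'minx',q[:,0].min().round(3),'zmax',q[:,2].max().round(3),'z at minx',q[q[:,0].argmin(),2].round(3))
    if n=="side": a=p[90:290,140:360]
    if n=="scene": cv2.imwrite("pics/m6.png",cv2.resize(cv2.cvtColor(np.hstack([a,p[90:290,80:400]]),cv2.COLOR_RGB2BGR),None,fx=1.45,fy=1.45))
```

```text
17.85 [ 0.4206 -0.1204  0.271 ] [[-0.998, 0.065, 0.0], [0.065, 0.998, -0.0], [-0.0, -0.0, -1.0]]
wrist
light 667 z 0.0493 px 367 164 rad 15.3 pt [0.4198 0.0197 0.0493]
side
pal 327 z 0.1832 px 199 219 rad 10.8 pt [ 0.6632 -0.0546  0.1832]
mid 272 z 0.1831 px 192 168 rad 9.8 pt [ 0.6577 -0.1637  0.1831]
dark 251 z 0.1831 px 188 146 rad 9.4 pt [ 0.656  -0.2163  0.1831]
light 244 z 0.051 px 335 260 rad 9.5 pt [0.4228 0.0229 0.051 ]
-0.06 305 minx 0.394 zmax 0.356 z at minx 0.352
-0.04 850 minx 0.391 zmax 0.357 z at minx 0.354
-0.02 379 minx 0.393 zmax 0.357 z at minx 0.349
0.0 55 minx 0.489 zmax 0.198 z at minx 0.193
0.02 92 minx 0.485 zmax 0.198 z at minx 0.193
0.04 118 minx 0.481 zmax 0.198 z at minx 0.197
0.06 235 minx 0.478 zmax 0.198 z at minx 0.197
0.08 274 minx 0.473 zmax 0.198 z at minx 0.195
0.1 264 minx 0.469 zmax 0.197 z at minx 0.194
0.12 312 minx 0.465 zmax 0.197 z at minx 0.195
0.14 156 minx 0.466 zmax 0.197 z at minx 0.172
0.16 117 minx 0.462 zmax 0.183 z at minx 0.18
0.18 133 minx 0.457 zmax 0.193 z at minx 0.19
scene
pal 122 z 0.1814 px 279 128 rad 7.7 pt [ 0.6575 -0.0613  0.1814]
mid 144 z 0.1816 px 314 148 rad 8.5 pt [ 0.6526 -0.1696  0.1816]
dark 164 z 0.1817 px 334 159 rad 8.7 pt [ 0.6482 -0.2251  0.1817]
light 148 z 0.0496 px 178 204 rad 8.1 pt [0.4187 0.0169 0.0496]
-0.06 242 minx 0.389 zmax 0.354 z at minx 0.322
-0.04 364 minx 0.39 zmax 0.354 z at minx 0.343
-0.02 71 minx 0.392 zmax 0.353 z at minx 0.337
0.0 186 minx 0.476 zmax 0.194 z at minx 0.093
0.02 218 minx 0.474 zmax 0.188 z at minx 0.087
0.04 277 minx 0.478 zmax 0.197 z at minx 0.19
0.06 211 minx 0.474 zmax 0.195 z at minx 0.194
0.08 223 minx 0.469 zmax 0.196 z at minx 0.196
0.1 185 minx 0.465 zmax 0.195 z at minx 0.191
0.12 163 minx 0.462 zmax 0.195 z at minx 0.193
0.14 90 minx 0.463 zmax 0.172 z at minx 0.16
0.16 88 minx 0.46 zmax 0.181 z at minx 0.169
0.18 85 minx 0.454 zmax 0.192 z at minx 0.188
```

View pics/m6.png

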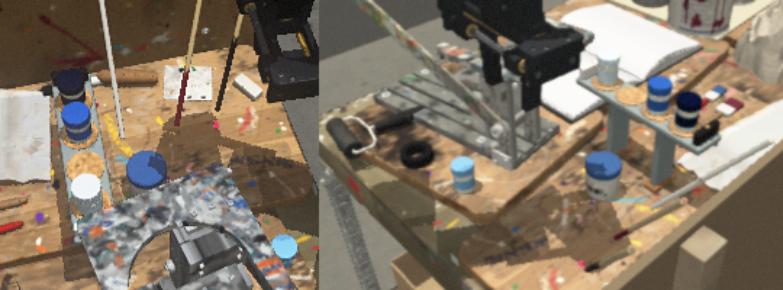

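Side and scene crops show palest, mid and dark upright on corks 1, 3 and 4, with cork 2 free. The light jar is at scene (178,204), clear of the press by about 15 mm. I'll align the gripper along the press edge and pick it up.

>>> servo_tool(
  rows=[
    [[0, 0, -0.03, 0.012, 0.15, 0, 0.4], [0, 0, -0.08, 0.026, 0.33, 0, 0.4], [0, 0, -0.1, 0.038, 0.48, 0, 0.4], [0, 0, -0.1, 0.044, 0.559, 0, 0.4], [0, 0, -0.1, 0.044, 0.559, 0, 0.4], [0, 0, -0.1, 0.044, 0.559, 0.2, 0.4], [0, 0, -0.1, 0.044, 0.559, 0.4, 0.4], [0, 0, -0.1, 0.044, 0.559, 0.6, 0.4], [0, 0, -0.1, 0.044, 0.559, 0.76, 0.4], [0, 0, -0.1, 0.044, 0.559, 0.86, 0.4], [0, 0, -0.1, 0.044, 0.559, 0.906, 0.4], [0, 0, -0.1, 0.044, 0.559, 0.906, 0.4], [0, 0, -0.1, 0.044, 0.559, 0.906, 0.4], [0, 0, -0.1, 0.044, 0.559, 0.906, -1], [0, 0, -0.1, 0.044, 0.559, 0.906, -1], [0, 0, -0.1, 0.044, 0.559, 0.906, -1], [0, 0, -0.1, 0.044, 0.559, 0.906, -1], [0, 0, -0.1, 0.044, 0.559, 0.906, -1], [0, 0, -0.1, 0.044, 0.559, 0.906, -1]],
  ],
)

```text
clock: 19.9
ee_pos: [0.4198, 0.0198, 0.0446]
ee_rot: [[-0.997, -0.079, 0.001], [-0.079, 0.997, -0.0], [-0.001, -0.0, -1.0]]
ft_force: [-1.1, 2.3, 5.9]
opening: 0.0335
grasp_force: 28.9
```

>>> servo_tool(
  rows=[
    [[0, 0, 0, 0, 0, -0.1, -1], [0, 0, 0, 0, 0, -0.28, -1], [0, 0, 0, 0, 0, -0.46, -1], [0, 0, 0, 0, 0, -0.64, -1], [0, 0, 0, 0, 0, -0.8, -1], [0, 0, 0, 0.01, -0.1, -0.9, -1], [0, 0, 0.08, 0.02, -0.26, -0.9, -1], [0, 0, 0.17, 0.03, -0.42, -0.9, -1], [0, 0, 0.26, -0.03, -0.52, -0.9, -1], [0, 0, 0.35, -0.15, -0.56, -0.9, -1], [0, 0, 0.44, -0.31, -0.57, -0.9, -1], [0, 0, 0.53, -0.47, -0.58, -0.9, -1], [0, 0, 0.62, -0.63, -0.59, -0.9, -1], [0, 0, 0.71, -0.79, -0.603, -0.9, -1], [0, 0, 0.8, -0.88, -0.603, -0.9, -1], [0, 0, 0.89, -0.916, -0.603, -0.9, -1], [0, 0, 0.96, -0.916, -0.603, -0.9, -1], [0, 0, 1, -0.916, -0.603, -0.9, -1], [0, 0, 1, -0.916, -0.603, -0.9, -1]],
  ],
)

```text
clock: 21.8
ee_pos: [0.6597, -0.1124, 0.2686]
ee_rot: [[-0.149, 0.989, -0.001], [0.989, 0.149, 0.0], [0.001, -0.001, -1.0]]
ft_force: [-0.1, -0.4, -1.2]
opening: 0.0338
grasp_force: 29.3
```

>>> servo_tool(
  rows=[
    [[0, 0, 0.06, 0, 0, 0.08, -1], [0, 0, 0.1, 0, 0, 0.18, -1], [0, 0, 0.1, 0, 0, 0.27, -1], [0, 0, 0.1, 0, 0, 0.33, -1], [0, 0, 0.1, 0, 0, 0.36, -1], [0, 0, 0.1, 0, 0, 0.366, -1], [0, 0, 0.1, 0, 0, 0.366, -1], [0, 0, 0.1, 0, 0, 0.366, -1]],
  ],
)

```text
clock: 22.6
ee_pos: [0.6601, -0.1125, 0.1787]
ee_rot: [[-0.0, 1.0, 0.001], [1.0, 0.0, -0.001], [-0.001, 0.001, -1.0]]
ft_force: [0.3, 0.0, -0.5]
opening: 0.0336
grasp_force: 29.3
```

>>> servo_tool(
  rows=[
    [[0, 0, 0, 0, 0, 0.004, -1], [0, 0, 0, 0, 0, 0.004, -1], [0, 0, 0, 0, 0, 0.004, 0.3], [0, 0, 0, 0, 0, 0.004, 0.3], [0, 0, 0, 0, 0, 0.004, 0.3], [0, 0, 0, 0, 0, 0.004, 0.3], [0, 0, 0, 0, 0, 0.004, 0.3], [0, 0, 0, 0, 0, -0.1, 0.3], [0, 0, 0, 0, 0, -0.25, 0.3], [0, 0, 0, 0, 0, -0.42, 0.3], [0, 0, 0, -0.12, -0.1, -0.5, 0.3], [0, 0, 0, -0.26, -0.2, -0.5, 0.3], [0, 0, 0, -0.32, -0.35, -0.5, 0.3], [0, 0, 0, -0.32, -0.35, -0.5, 0.3], [0, 0, 0, -0.32, -0.35, -0.5, 0.3], [0, 0, 0, -0.32, -0.35, -0.5, 0.3]],
  ],
)

```text
clock: 24.2
ee_pos: [0.573, -0.192, 0.3028]
ee_rot: [[-0.001, 1.0, 0.001], [1.0, 0.001, -0.0], [-0.0, 0.001, -1.0]]
ft_force: [-0.4, 0.2, 0.5]
opening: 0.0571
grasp_force: 0.0
```

Run:
```python
from h import *
s=r.read_state();print(s["clock"],s["ee_pos"].round(4))
J=dict(pal=(.663,-.058),light=(.66,-.1125),mid=(.658,-.1666),dark=(.656,-.22))
for n in("wrist","side","scene"):
    c,p,d=cap(n);W=world(c,d);save(n+"7",p);print(n);jars(c,W,J,.182,.026);jars(c,W,dict(pot=(.573,-.137)),.059,.045)
    if n=="wrist": a=cv2.resize(p,(384,288))
    else:
        if n=="side": b=cv2.resize(p[130:250,150:310],(384,288))
        else: e=cv2.resize(p[105:225,240:400],(384,288))
cv2.imwrite("pics/m7.png",cv2.cvtColor(np.vstack([np.hstack([a,b]),np.hstack([e,e*0])]),cv2.COLOR_RGB2BGR))
```

```text
24.2 [ 0.573  -0.192   0.3028]
wrist
pal 1903 z 0.1814 px 369 27 rad 26.9 pt [ 0.6619 -0.0587  0.1814]
light 1561 z 0.1814 px 359 102 rad 23.7 pt [ 0.66   -0.114   0.1814]
mid 1319 z 0.1814 px 350 164 rad 21.5 pt [ 0.6563 -0.1656  0.1814]
dark 902 z 0.1814 px 343 220 rad 19.4 pt [ 0.6549 -0.2183  0.1814]
pot 1642 z 0.0584 px 256 125 rad 23.2 pt [ 0.5747 -0.1361  0.0584]
side
pal 324 z 0.1832 px 199 218 rad 10.6 pt [ 0.6632 -0.0562  0.1832]
light 297 z 0.1831 px 194 192 rad 10.1 pt [ 0.6617 -0.11    0.1831]
mid 271 z 0.1831 px 192 168 rad 9.8 pt [ 0.6577 -0.1637  0.1831]
dark 251 z 0.1831 px 188 146 rad 9.3 pt [ 0.6559 -0.2168  0.1831]
pot 559 z 0.0601 px 241 206 rad 14.0 pt [ 0.5758 -0.1335  0.0601]
scene
pal 98 z 0.1816 px 278 129 rad 6.8 pt [ 0.6522 -0.0629  0.1816]
light 141 z 0.1814 px 297 138 rad 8.2 pt [ 0.6552 -0.1188  0.1814]
mid 143 z 0.1817 px 314 148 rad 8.5 pt [ 0.6524 -0.1698  0.1817]
dark 165 z 0.1818 px 334 159 rad 8.7 pt [ 0.6481 -0.2252  0.1818]
pot 365 z 0.0586 px 275 202 rad 12.7 pt [ 0.5713 -0.1396  0.0586]
```

View pics/m7.png

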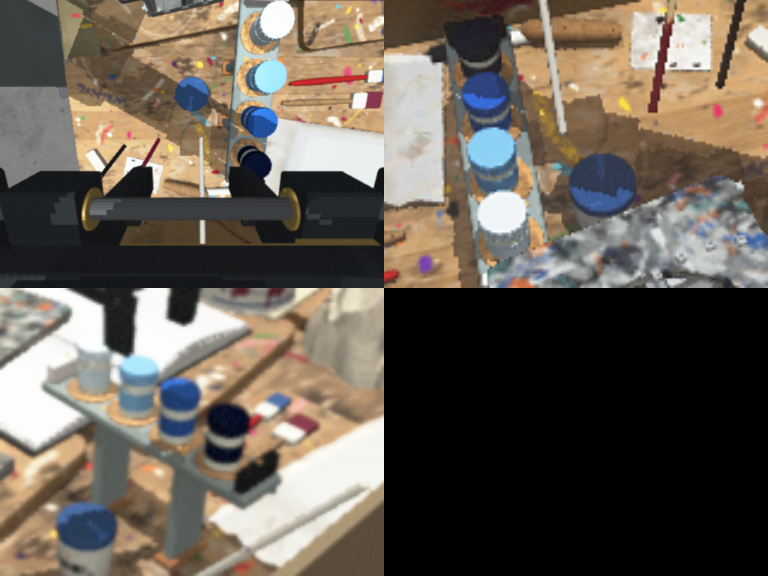

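The views show palest, light, mid and dark upright and centred on corks 1–4 from the white stop to the black. All the lid tops measure about 0.182 m, the pot hasn't moved and the gripper is clear.

```bash
python3 -c "
from station import finish_job
print(finish_job())"
```

```text
the job is handed in; nothing more can be done
None
```

The job is handed in: the four jars stand on their marks from palest at the white stop to darkest at the black, each measured within about 3 mm of its mark's centre, and the pigment pot wasn't moved; the judge's result was not shown.

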